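# Draw out the sprung length stop to its marker and hold it

### The job

Set the sprung telescopic length stop on the workshop bench for the next saw cut: by its upright red knob, pull it straight out of its blue tube - the black sleeve comes out to its stop first, then the bright steel rod against its stiffer inner spring - until the yellow pointer stands in line with the green length marker on the white rule. Nothing locks it and it springs back if let go, so finish while still holding the knob there, steady, with pointer and marker in line. Do not overrun the marker, and leave the jar, tin and mug where they stand.

Things in the scene. Friction and masses are not known exactly. Their poses are not given: they have to be found in the camera images.
- gauge: Fixed length stop: grey base plate 520 x 150 x 10 mm with a level blue tube (36 mm dia., 225 mm long, axis 40 mm above the bench, nothing on it above 60 mm). Origin: on the bench below the tube's open mouth. +x: the pull-out direction; z up; tube on the -x side. White rule (250 x 30 mm, top at 20 mm) along x, centred at y = -70 mm, x = 10 to 260 mm. Place and heading vary.
- sleeve (a joint): How far the black outer sleeve (26 mm diameter, brass collar) has come out of the blue tube, m: 0 home, 0.060 at its stop. Light spring back: 2 N at home, 3.2 N at the stop.
- rod (a joint): How far the bright rod (14 mm dia.) is out of the sleeve, m: 0 home, 0.110 far limit. Stiffer spring: 5.1 N at home, plus 0.6 N per 10 mm, so it moves only once the sleeve is at its stop. Both slides have about 0.3 N friction. Knob travel = sleeve + rod.
- knob_grip (a point): Grip point of the red knob, an upright round post of 22 mm dia. fixed to the rod's end, moving with it. On its axis, 100 mm above the bench, 27 mm below its flat top (127 mm); clear all round down to the aluminium block at 53 mm. At home it stands 50 mm in front of the tube's mouth (gauge x = 50 mm, y = 0).
- pointer_tip (a point): Tip of the yellow pointer finger (4 mm wide), which moves with the knob: at the same gauge x as the knob's axis, at gauge y = -58 mm, 40 mm above the bench.
- marker_line (a point): The mark: inner edge (facing the pointer) of the green marker's upright blade (6 mm thick along gauge x), at gauge y = -58 mm, 40 mm above the bench. Axes parallel to the gauge's. Fixed, but set at a new length each time, 95 to 145 mm beyond the pointer's home. In line: pointer tip at the same gauge x as this point.
- jar: Amber glass jar with orange lid, 60 mm diameter, 85 mm tall, loose; bystander. Origin: centre of its underside.
- tin: Round tin with blue label, 56 mm diameter, 95 mm tall, loose; bystander. Origin: centre of its underside.
- mug: White mug, 76 mm diameter, 88 mm tall, loose; bystander. Origin: centre of its underside.

How it is judged:
By the outcome, as a careful person would: the job done as asked, in the order asked, and still so for the second after the job is handed in, while the arm keeps its last pose, push and grip.
It also fails if it takes over 32 s, if anything falls off the work surface, if the arm or the gripper's body presses on something with over 40 N, if the wrist force passes 120 N, or if a joint passes its speed limit or range.

### The arm

A 7-joint arm with a two-finger parallel gripper is mounted at the origin on the work surface. World frame = base frame: x ahead of the robot, y to its left, z up, the work surface at z = 0. Lengths are in m, angles in degrees, forces in N, time in s.
With the tool pointing down it reaches from about 0.425 to 0.875 m from the base axis. Payload 4.7 kg.
Tool frame: the origin (TCP) lies between the finger pads; the fingertips stand 19 mm ahead of it and the grasp point (between the pads) is the TCP; x points along the fingers, z is the direction in which the jaws open and shut, and the axes are right-handed (so a half turn about x gives the same grasp; the last joint's range is limited). The gripper opens to 87 mm and grips with 3 to 60 N. Pads are 19 mm wide; open, the fingers measure 117 mm over their backs; the gripper's body (75 mm by 190 mm) begins 51 mm behind the grasp point.
Start: joints at [-69.15, 18.392, -4.016, 83.108, 1.295, 78.541, -3.26], TCP at [0.223, 0.611, 0.242] pointing down, gripper open.
Joint ranges: [-163.93, 163.93], [-17.29, 119.83], [-79.2, 71.16], [3.27, 140.29], [-89.18, 269.18], [5.43, 117.66], [-154.24, 154.24]. Speed limits (degrees/s): [147.25, 147.25, 180, 180, 180, 180, 180].

### API

Orientations are given as [roll, pitch, yaw] about the fixed x, y, z axes, in that order (R = Rz(yaw) Ry(pitch) Rx(roll)).
In Python, from cell import monitor, read_camera, camera_model, env, regions_of gives the robot as it stands. The module is installed in compiled form; this text tells all that it offers.
- The arm moves only by the tool step_arm, never from a script. Its argument "deltas" is a list of rows, each a list of 5 numbers: the gripper's target within -1 to 1 (fully open at 1, half-way at 0, shut at -1), then the shift along the tool's x, y, z in m, then the turn about the tool's x in degrees. A call has 1 to 12 rows; each row is the pose to reach, as a shift and turn from the pose commanded when the call began, along the tool's axes at that moment; what a row does not reach only later rows make up. A row lasts 1/8 s, in which the tool goes at most 62.5 mm and 10.7 degrees, less where a joint would pass 70% of its speed; a pose out of reach is approached as far as the arm can. A call with a gripper value outside its range is refused whole. The fingers move at their own pace and stop on an object; "newtons" is the grip in N (left out, the last holds). Time passes only in rows, so rows that repeat a pose let the fingers close. It gives the time, the measured TCP pose, the force and the opening at its end, in the units of the state.
- monitor.get_obs(): the state, without advancing time (a new reading comes with each control period).
- read_camera(name): name is "scene" or "top" or "wrist"; returns (picture, depth): 400x640x3 uint8, red, green, blue; 400x640 float32, m along the optical axis (not along the pixel's ray), 0 where there is no reading.
- camera_model(name): a dict with "fx", "fy", "cx", "cy" (pixels), "xyz" and "attitude" of the camera in the world. Camera axes: x right, y down, z forward; pixel columns grow to the right and rows downward; lengths in m; the calibration is good to about 2 mm. A picture is of the moment at which its call begins: read the wrist's pose just before it. camera_model takes no time and is no camera call; for the wrist camera it gives the pose at the moment of the call.
- env.sign_off(): hands the job in, once; it reports no verdict.
Trained networks look in the newest picture that a camera, given by its name, has taken for a name from the list of things; names that differ only in an ending like _2 or _b are one class to them, and where a whole thing is asked for, a point or a joint stands for the part that bears it (a point fixed in the world has none). Each returns a list of dicts, best first, with "p" (0 to 1); they miss things now and then, are a little off and sometimes report something else, mostly with a low value. They report only what shows in the picture. A call takes as long as a camera call.
- regions_of(camera, thing): "pixels" (400x640 bool, what is visible of it) and "pixel" ([column, row] in pixels, amid what is visible of it).
The state is a dict: "time_s": time; "qpos": joint angles; "joint_velocities": joint speeds; "effort": joint torques, N m; "tool_pos": TCP position; "tool_rot": TCP orientation; "force": force on the tool from outside, world axes, zero at the start; "wrist_torque": the same for the moment, N m; "grip_width": finger opening in m.
Only numpy, scipy, OpenCV 4.12 (cv2) and the standard library are available. Lean on these libraries where they do the work, as an engineer would, in place of code of your own. Each camera call takes 0.05 s, during which the arm holds its last target. There are 200 camera calls.

## Working session

There is one attempt and no reset: what is moved stays moved. The work goes in short steps, Python scripts to look and compute and a tool call to move; the robot and the scene stay as the last step left them, time stands still between calls to the robot, and variables do not carry over. Pictures are saved under pics/ and viewed, about 8 in all and at most 12, crops included, and the job is handed in when it is done.

Besides the shell and the picture viewer there is one more tool, called after "Request:" by a JSON object that holds its "method" and its "body". step_arm: Moves the arm, as the interface text tells. Its arguments: {"type":"object","properties":{"deltas":{"type":"array"},"newtons":{"type":"number"}},"required":["deltas"]}

```bash
mkdir -p pics
cat > h.py <<'E'
import numpy as np, cv2
from scipy.spatial.transform import Rotation as R
from cell import monitor, read_camera, camera_model, env, regions_of
def rot(a):
    a=np.array(a,float)
    return a if a.shape==(3,3) else (R.from_euler('xyz',a,degrees=True).as_matrix() if a.size==3 else R.from_quat(a).as_matrix())
def cloud(d,m):
    v,u=np.mgrid[:400,:640]
    P=np.stack([(u-m['cx'])/m['fx']*d,(v-m['cy'])/m['fy']*d,d],-1)
    return P@rot(m['attitude']).T+np.array(m['xyz'])
E
python3 - <<'E'
from h import *
ob=monitor.get_obs(); print({k:np.round(v,3).tolist() for k,v in ob.items()})
for c in ("top","scene"):
    m=camera_model(c); print(c,m)
    p,d=read_camera(c); cv2.imwrite(f'pics/{c}1.png',p[...,::-1])
    W=cloud(d,m)
    for t in ["gauge","sleeve","rod","knob_grip","pointer_tip","marker_line","jar","tin","mug"]:
        try: r=regions_of(c,t)
        except Exception as e: print(t,e); continue
        for q in r[:2]:
            k=q['pixels']&(d>0); w=W[k]
            if len(w): print(c,t,round(q['p'],2),np.round(q['pixel']),k.sum(),'med',np.round(np.median(w,0),3),'lo',np.round(np.percentile(w,2,axis=0),3),'hi',np.round(np.percentile(w,98,axis=0),3))
E
```

```text
{'time_s': 0.0, 'qpos': [-69.151, 18.439, -4.014, 83.176, 1.297, 78.541, -3.26], 'joint_velocities': [0.002, 0.061, 0.009, -0.017, -0.036, 0.073, 0.024], 'effort': [0.0, -49.129, -0.403, -31.252, -0.064, 0.044, 0.0], 'tool_pos': [0.223, 0.61, 0.24], 'tool_rot': [-175.756, 89.889, -105.796], 'force': [0.607, 0.269, 0.51], 'wrist_torque': [-0.001, 0.013, -0.03], 'grip_width': 0.087}
top {'fx': 440.7349597333412, 'fy': 440.7349597333412, 'cx': 318.50063853792335, 'cy': 194.3529707656698, 'xyz': array([ 0.51163317, -0.10434809,  0.85931091]), 'attitude': array([-177.01401784,    1.24599724,  -89.71790461])}
top gauge 0.85 [305. 182.] 20570 med [ 0.58  -0.069  0.01 ] lo [ 0.498 -0.311  0.007] hi [0.664 0.185 0.058]
top sleeve 0.96 [286. 188.] 541 med [ 0.563 -0.03   0.053] lo [ 0.55  -0.068  0.042] hi [ 0.603 -0.009  0.128]
top rod 0.83 [284. 181.] 482 med [ 0.566 -0.027  0.052] lo [ 0.55  -0.048  0.039] hi [ 0.614 -0.008  0.128]
top knob_grip 0.67 [285. 184.] 488 med [ 0.566 -0.027  0.052] lo [ 0.549 -0.048  0.036] hi [ 0.613 -0.01   0.128]
top pointer_tip 0.93 [285. 188.] 486 med [ 0.56
[... 1356 characters left out ...]
0.047  0.032] hi [ 0.612 -0.01   0.13 ]
scene knob_grip 0.66 [359. 212.] 949 med [ 0.575 -0.026  0.056] lo [ 0.539 -0.046  0.012] hi [ 0.609 -0.008  0.13 ]
scene pointer_tip 0.64 [358. 209.] 957 med [ 0.575 -0.026  0.056] lo [ 0.551 -0.047  0.016] hi [ 0.612 -0.009  0.13 ]
scene jar 0.76 [370. 150.] 1459 med [0.446 0.022 0.063] lo [ 0.404 -0.002  0.003] hi [0.458 0.052 0.089]
scene tin 0.9 [359. 321.] 1991 med [ 0.752 -0.066  0.096] lo [ 0.717 -0.089  0.007] hi [ 0.769 -0.039  0.098]
scene mug 0.75 [268. 155.] 2259 med [ 0.432 -0.166  0.06 ] lo [ 0.377 -0.202  0.008] hi [ 0.482 -0.132  0.09 ]
scene mug 0.45 [442. 252.] 214 med [0.655 0.095 0.03 ] lo [0.634 0.09  0.023] hi [0.665 0.107 0.052]
```

View pics/top1.png

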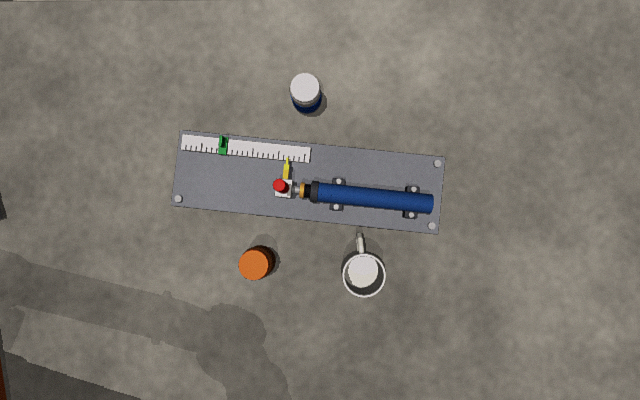

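View pics/scene1.png

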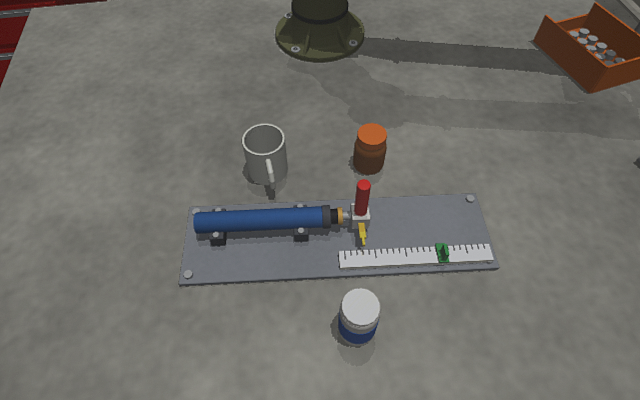

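```bash
cat >> h.py <<'E'
def colors(p):
    h,s,v=cv2.split(cv2.cvtColor(p,cv2.COLOR_RGB2HSV))
    return dict(red=((h<6)|(h>172))&(s>150)&(v>60),yel=(h>22)&(h<34)&(s>140)&(v>80),grn=(h>45)&(h<85)&(s>120)&(v>30),blu=(h>100)&(h<125)&(s>130)&(v>40))
E
python3 - <<'E'
from h import *
T=R.from_euler('xyz',monitor.get_obs()['tool_rot'],degrees=True).as_matrix(); print('tool axes cols\n',T.round(3))
for c in ("top","scene"):
    p,d=read_camera(c); m=camera_model(c); W=cloud(d,m)
    g=regions_of(c,"gauge")[0]['pixels']
    near=cv2.dilate(cv2.morphologyEx((g).astype(np.uint8),cv2.MORPH_CLOSE,np.ones((25,25))),np.ones((9,9)))>0
    k=g&(abs(W[...,2]-.01)<.006)
    r=cv2.minAreaRect((W[k][:,:2]*1000).astype(np.float32)); print(c,'plate',r)
    C=colors(p)
    b=W[C['blu']&near&(W[...,2]>.05)&(W[...,2]<.07)][:,:2]
    _,_,vt=np.linalg.svd(b-b.mean(0)); print('tube dir',vt[0],'mean',b.mean(0))
    ax=vt[0]*np.sign(vt[0][1]); ay=np.array([-ax[1],ax[0]])
    q=b@ax; print('tube ext',q.min(),q.max(),'yaw',np.degrees(np.arctan2(ax[1],ax[0])))
    for n in('red','yel','grn'):
        w=W[C[n]&near&(d>0)]
        if n=='red': print('knobtop',w[w[:,2]>.122].mean(0), (w[:,2]>.122).sum())
        for lo,hi in((.0,.03),(.03,.045),(.045,.06)):
            s=w[(w[:,2]>lo)&(w[:,2]<hi)]
            if len(s): print(n,lo,len(s),s.mean(0).round(4),'along',np.percentile(s[:,:2]@ax,[3,50,97]).round(4),'across',np.percentile(s[:,:2]@ay,[3,50,97]).round(4))
E
```

```text
tool axes cols
 [[ 0.    -0.939  0.343]
 [ 0.     0.343  0.939]
 [-1.    -0.     0.   ]]
top plate ((581.7537231445312, -63.38983154296875), (520.7782592773438, 150.1211395263672), 84.1551742553711)
tube dir [-0.09982423 -0.99500509] mean [ 0.54833716 -0.18920635]
tube ext -0.23877941751066428 -0.028429646920685347 yaw 84.27095128735732
knobtop [ 0.56577191 -0.02178731  0.12664609] 123
yel 0.03 87 [ 0.6001 -0.0253  0.0425] along [0.0302 0.0348 0.0392] across [-0.6196 -0.5988 -0.585 ]
yel 0.045 8 [ 0.5882 -0.0361  0.0487] along [0.0018 0.0321 0.0389] across [-0.614  -0.5947 -0.5644]
grn 0.0 88 [0.6444 0.0964 0.0259] along [0.1551 0.1591 0.1689] across [-0.6504 -0.6296 -0.6191]
grn 0.03 7 [0.6509 0.0961 0.0403] along [0.1595 0.1597 0.163 ] across [-0.6489 -0.6389 -0.6312]
grn 0.045 32 [0.6543 0.0971 0.048 ] along [0.1594 0.1617 0.1644] across [-0.6494 -0.6414 -0.6324]
scene plate ((581.239501953125, -63.520355224609375), (520.847900390625, 152.66749572753906), 84.2220687866211)
tube dir [-0.10337253 -0.99464271] mean [ 0.5528715 -0.1898749]
tube ext -0.23635750525621038 -0.027192292381
[... 162 characters left out ...]
1  -0.4598]
red 0.045 2 [ 0.575  -0.0221  0.059 ] along [0.0344 0.0375 0.0406] across [-0.5743 -0.5742 -0.5742]
yel 0.0 2 [ 0.5898 -0.0155  0.0122] along [0.0441 0.0455 0.047 ] across [-0.5943 -0.5883 -0.5822]
yel 0.03 61 [ 0.5986 -0.025   0.0441] along [0.0326 0.0367 0.0416] across [-0.6189 -0.5981 -0.5822]
yel 0.045 42 [ 0.602  -0.0249  0.0456] along [0.0335 0.0375 0.0413] across [-0.6202 -0.5995 -0.5854]
grn 0.0 66 [0.6472 0.0956 0.0281] along [0.1572 0.1605 0.1707] across [-0.651  -0.6315 -0.6192]
grn 0.03 3 [0.6554 0.0993 0.0334] along [0.1637 0.1669 0.169 ] across [-0.6503 -0.6498 -0.6262]
grn 0.045 36 [0.6545 0.0974 0.0502] along [0.1618 0.1645 0.167 ] across [-0.6496 -0.6412 -0.632 ]
```

Request:
{"method": "step_arm", "body": {"deltas": [[1,0,-0.045,-0.04,-2],[1,0,-0.09,-0.08,-4],[1,0,-0.135,-0.12,-6],[1,0,-0.18,-0.16,-8],[1,0,-0.225,-0.2,-10],[1,0,-0.27,-0.24,-12],[1,0.005,-0.315,-0.28,-14.3],[1,0.01,-0.36,-0.32,-14.3],[1,0.015,-0.405,-0.36,-14.3],[1,0.02,-0.45,-0.4,-14.3],[1,0.02,-0.495,-0.437,-14.3],[1,0.02,-0.539,-0.476,-14.3]]}}

```text
time_s: 2.7
tool_pos: [0.5669, -0.0226, 0.2219]
tool_rot: [-57.8, 89.9, 26.5]
force: [0.4, 0.6, -0.2]
grip_width: 0.0869
```

Request:
{"method": "step_arm", "body": {"deltas": [[1,0,0,0,0],[1,0,0,0,0]]}}

```text
time_s: 2.95
tool_pos: [0.5658, -0.0207, 0.2214]
tool_rot: [40.0, 90.0, 124.3]
force: [0.0, 0.1, -0.1]
grip_width: 0.0871
```

Run:
```python
from h import *
ob=monitor.get_obs(); print(ob['tool_pos'],ob['qpos'].round(1) if hasattr(ob['qpos'],'round') else ob['qpos']); T=R.from_euler('xyz',ob['tool_rot'],degrees=True).as_matrix(); print(T.round(3))
print('jaw yaw',np.degrees(np.arctan2(T[1,2],T[0,2])))
m=camera_model("wrist"); p,d=read_camera("wrist"); cv2.imwrite('pics/w1.png',p[...,::-1]); W=cloud(d,m); print(m)
C=colors(p); a=np.radians(84.2); ax=np.array([np.cos(a),np.sin(a)]); ay=np.array([-ax[1],ax[0]])
for n in('red','yel','grn'):
    w=W[C[n]&(d>0)]
    for lo,hi in((.0,.03),(.03,.046),(.046,.06),(.12,.135)):
        s=w[(w[:,2]>lo)&(w[:,2]<hi)]
        if len(s)>5: print(n,lo,len(s),s.mean(0).round(4),'along',np.percentile(s[:,:2]@ax,[3,50,97]).round(4),'across',np.percentile(s[:,:2]@ay,[3,50,97]).round(4))
```

```text
[ 0.56583783 -0.02073877  0.22140823] [-26.6   9.2  29.1  97.9  -4.7  74.1  87.7]
[[-0.    -0.995  0.1  ]
 [ 0.001  0.1    0.995]
 [-1.     0.001  0.001]]
jaw yaw 84.24630909894552
{'fx': 301.8055740236815, 'fy': 301.8055740236815, 'cx': 319.82407363500073, 'cy': 197.80172563498962, 'xyz': array([ 0.50078586, -0.01497533,  0.36405636]), 'attitude': array([ 1.66165613e+02, -2.99426292e-02,  8.43226976e+01])}
red 0.12 468 [ 0.5648 -0.0223  0.1261] along [0.0263 0.0345 0.0435] across [-0.573  -0.5641 -0.5557]
yel 0.03 91 [ 0.6086 -0.0275  0.0424] along [0.0296 0.0341 0.0385] across [-0.621  -0.6068 -0.601 ]
grn 0.0 101 [0.6372 0.0995 0.0251] along [0.1559 0.164  0.169 ] across [-0.6315 -0.6235 -0.6184]
```

View pics/w1.png

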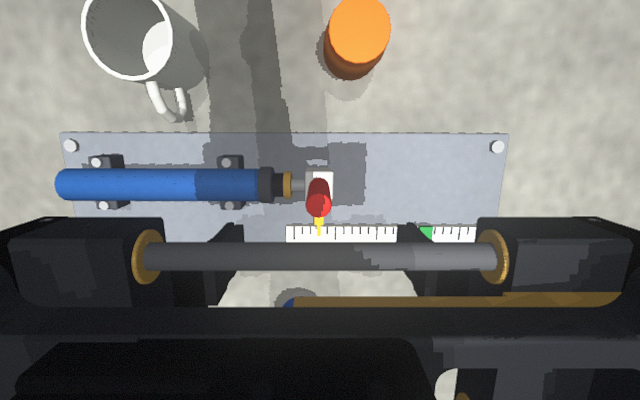

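Request:
{"method": "step_arm", "body": {"deltas": [[1,0.03,0,-0.001,0],[1,0.07,0,-0.001,0],[1,0.1,0,-0.001,0],[1,0.119,0,-0.001,0],[1,0.119,0,-0.001,0],[-1,0.119,0,-0.001,0],[-1,0.119,0,-0.001,0],[-1,0.119,0,-0.001,0],[-1,0.119,0,-0.001,0],[-1,0.119,0,-0.001,0],[-1,0.119,0,-0.001,0]], "newtons": 40}}

```text
time_s: 4.38
tool_pos: [0.5659, -0.0222, 0.1026]
tool_rot: [-27.2, 90.0, 57.1]
force: [0.6, 0.8, -0.3]
grip_width: 0.0349
```

Request:
{"method": "step_arm", "body": {"deltas": [[-1,0,0,0,0],[-1,0,0,0,0],[-1,0,0,0,0],[-1,0,0,0,0]], "newtons": 40}}

```text
time_s: 4.88
tool_pos: [0.5659, -0.022, 0.1025]
tool_rot: [-5.5, 90.0, 78.8]
force: [-0.6, 0.2, -0.7]
grip_width: 0.021
```

Request:
{"method": "step_arm", "body": {"deltas": [[-1,0,0,0.005,0],[-1,0,0,0.013,0],[-1,0,0,0.022,0],[-1,0,0,0.031,0],[-1,0,0,0.04,0],[-1,0,0,0.049,0],[-1,0,0,0.057,0],[-1,0,0,0.065,0],[-1,0,0,0.074,0],[-1,0,0,0.083,0],[-1,0,0,0.092,0],[-1,0,0,0.1,0]]}}

```text
time_s: 6.38
tool_pos: [0.576, 0.0754, 0.1025]
tool_rot: [-178.5, 89.8, -94.3]
force: [1.3, -8.4, -0.4]
grip_width: 0.0213
```

Request:
{"method": "step_arm", "body": {"deltas": [[-1,0,0,0,0],[-1,0,0,0,0]]}}

```text
time_s: 6.62
tool_pos: [0.576, 0.0754, 0.1025]
tool_rot: [-178.0, 89.9, -93.8]
force: [1.3, -6.7, -1.1]
grip_width: 0.0213
```

```bash
cat > meas.py <<'E'
from h import *
import sys
tag=sys.argv[1]
ob=monitor.get_obs(); a=np.radians(84.2); ax=np.array([np.cos(a),np.sin(a)]); ay=np.array([-ax[1],ax[0]])
t=np.array(ob['tool_pos']); print('tcp',t.round(4),'along',(t[:2]@ax).round(4),'across',(t[:2]@ay).round(4),'F',np.round(ob['force'],1),ob['grip_width'])
ims=[]
for c in ("scene","top","wrist"):
    m=camera_model(c); p,d=read_camera(c); W=cloud(d,m); C=colors(p)
    A=W[...,:2]@ax; B=W[...,:2]@ay; Z=W[...,2]
    for n in('yel','grn'):
        for lo,hi in((.015,.032),(.032,.046),(.046,.056)):
            k=C[n]&(d>0)&(Z>lo)&(Z<hi)&(B<-.575)&(B>-.67)
            if k.sum()>3: print(c,n,lo,k.sum(),'along',np.percentile(A[k],[3,50,97]).round(4),'across',np.percentile(B[k],[3,97]).round(4),'z',np.median(Z[k]).round(4))
    k=(C['grn']|C['yel'])&(B<-.57)&(B>-.67)&(d>0)
    if k.sum()<5: continue
    v,u=np.nonzero(k); cv,cu=int(np.median(v)),int(np.median(u))
    q=p[max(0,cv-24):cv+24,max(0,cu-32):cu+32]; ims.append(cv2.resize(q,(400,300),interpolation=cv2.INTER_NEAREST))
cv2.imwrite(f'pics/{tag}.png',np.hstack(ims[:2])[...,::-1])
E
python3 meas.py m1
```

```text
tcp [0.576  0.0754 0.1025] along 0.1332 across -0.5654 F [ 1.3 -6.7 -1.1] 0.021349632070500515
scene yel 0.032 85 along [0.1286 0.1335 0.1378] across [-0.6208 -0.583 ] z 0.0449
scene yel 0.046 26 along [0.1287 0.1328 0.1372] across [-0.6232 -0.5851] z 0.0465
scene grn 0.015 62 along [0.1557 0.1597 0.1695] across [-0.6514 -0.6194] z 0.0282
scene grn 0.046 36 along [0.1607 0.163  0.1655] across [-0.6498 -0.6322] z 0.0506
top grn 0.015 35 along [0.1555 0.1586 0.1613] across [-0.6518 -0.6342] z 0.0265
top grn 0.032 22 along [0.1599 0.1607 0.1641] across [-0.6495 -0.6321] z 0.0418
top grn 0.046 21 along [0.1606 0.1626 0.1648] across [-0.6489 -0.6321] z 0.0478
```

View pics/m1.png

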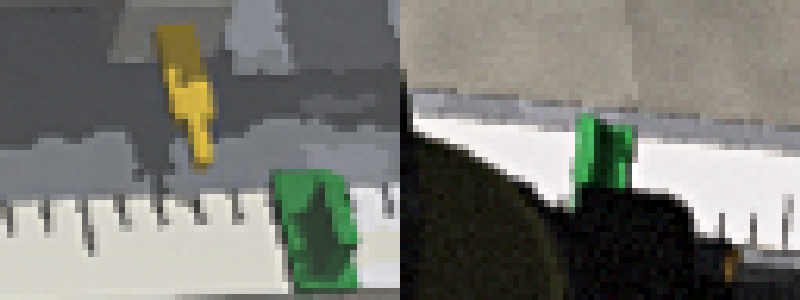

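Request:
{"method": "step_arm", "body": {"deltas": [[-1,0,0,0.005,0],[-1,0,0,0.011,0],[-1,0,0,0.017,0],[-1,0,0,0.021,0],[-1,0,0,0.022,0],[-1,0,0,0.022,0]]}}

```text
time_s: 7.52
tool_pos: [0.5782, 0.0965, 0.1025]
tool_rot: [178.6, 89.8, -97.2]
force: [0.4, -8.5, -1.0]
grip_width: 0.0215
```

```bash
python3 meas.py m2
```

```text
tcp [0.5782 0.0965 0.1025] along 0.1544 across -0.5654 F [ 0.4 -8.5 -1. ] 0.021518904361978508
scene yel 0.032 86 along [0.1498 0.1544 0.1587] across [-0.6209 -0.584 ] z 0.045
scene yel 0.046 23 along [0.1496 0.154  0.1581] across [-0.6182 -0.583 ] z 0.0466
scene grn 0.015 65 along [0.1556 0.1595 0.1694] across [-0.6516 -0.6193] z 0.0285
scene grn 0.046 36 along [0.1607 0.163  0.1661] across [-0.6507 -0.6329] z 0.0501
top yel 0.032 5 along [0.1528 0.1546 0.1565] across [-0.6228 -0.6204] z 0.0429
top grn 0.015 52 along [0.1555 0.1588 0.1644] across [-0.6508 -0.6269] z 0.0264
top grn 0.032 17 along [0.1601 0.1605 0.1636] across [-0.6472 -0.6315] z 0.0398
top grn 0.046 28 along [0.1599 0.1625 0.1649] across [-0.6494 -0.6333] z 0.0482
wrist grn 0.015 29 along [0.1655 0.1674 0.1691] across [-0.636 -0.631] z 0.0251
```

View pics/m2.png

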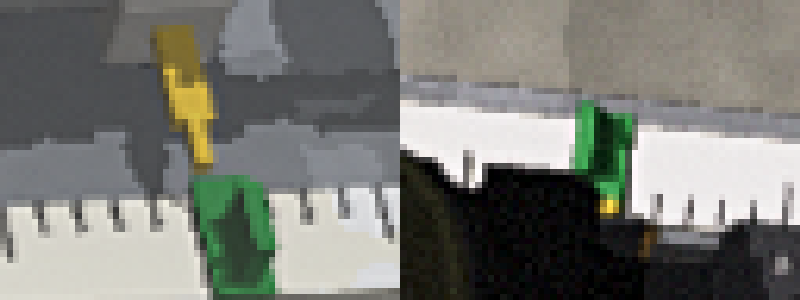

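Request:
{"method": "step_arm", "body": {"deltas": [[-1,0,0,0.0015,0],[-1,0,0,0.003,0],[-1,0,0,0.0043,0],[-1,0,0,0.005,0],[-1,0,0,0.005,0],[-1,0,0,0.005,0]]}}

```text
time_s: 8.43
tool_pos: [0.5786, 0.101, 0.1024]
tool_rot: [177.1, 89.8, -98.8]
force: [1.3, -8.5, -1.2]
grip_width: 0.0214
```

```bash
python3 meas.py m3
```

```text
tcp [0.5786 0.101  0.1024] along 0.159 across -0.5654 F [ 1.3 -8.5 -1.2] 0.021449555321223505
scene yel 0.032 84 along [0.1547 0.1588 0.1639] across [-0.6202 -0.5841] z 0.045
scene yel 0.046 25 along [0.154  0.1595 0.1627] across [-0.6151 -0.5831] z 0.0465
scene grn 0.015 61 along [0.1555 0.1599 0.1697] across [-0.6514 -0.62  ] z 0.0282
scene grn 0.046 36 along [0.1603 0.1629 0.1653] across [-0.6502 -0.6327] z 0.0503
top yel 0.032 6 along [0.1571 0.1583 0.1603] across [-0.6223 -0.6199] z 0.0432
top grn 0.015 70 along [0.1553 0.1593 0.169 ] across [-0.65   -0.6229] z 0.026
top grn 0.032 17 along [0.1599 0.1607 0.1638] across [-0.6496 -0.6312] z 0.0404
top grn 0.046 26 along [0.1601 0.1626 0.1646] across [-0.6499 -0.6321] z 0.048
wrist grn 0.015 6 along [0.1672 0.1688 0.1696] across [-0.6362 -0.635 ] z 0.0252
```

View pics/m3.png

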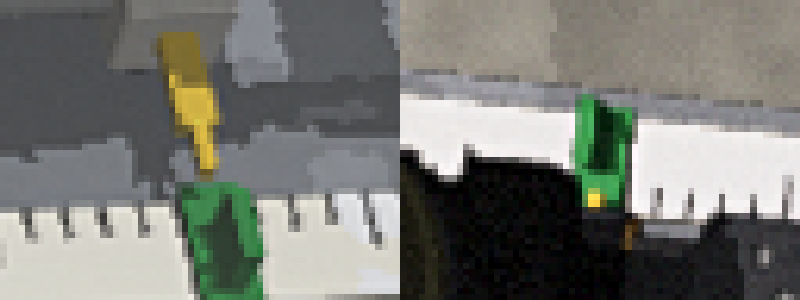

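Request:
{"method": "step_arm", "body": {"deltas": [[-1,0,0,0.0004,0],[-1,0,0,0.0007,0],[-1,0,0,0.0007,0],[-1,0,0,0.0007,0],[-1,0,0,0.0007,0],[-1,0,0,0.0007,0]]}}

```text
time_s: 9.32
tool_pos: [0.5787, 0.1016, 0.1024]
tool_rot: [176.4, 89.8, -99.4]
force: [1.2, -8.6, -0.9]
grip_width: 0.0213
```

```bash
python3 meas.py m4; python3 -c "
from h import *
ob=monitor.get_obs();print(np.round(ob['tool_pos'],4),np.abs(ob['joint_velocities']).max(),ob['time_s'])
for c in ('scene',):
  p,d=read_camera(c);cv2.imwrite('pics/end.png',p[...,::-1])"
```

```text
tcp [0.5787 0.1016 0.1024] along 0.1596 across -0.5654 F [ 1.2 -8.6 -0.9] 0.021296055113985066
scene yel 0.032 86 along [0.1549 0.1592 0.1643] across [-0.6204 -0.5826] z 0.045
scene yel 0.046 25 along [0.1555 0.1595 0.163 ] across [-0.6217 -0.5852] z 0.0464
scene grn 0.015 61 along [0.1556 0.1595 0.1699] across [-0.6519 -0.6196] z 0.0284
scene grn 0.046 35 along [0.1604 0.163  0.1661] across [-0.6505 -0.6327] z 0.0506
top grn 0.015 69 along [0.1553 0.1593 0.169 ] across [-0.6498 -0.623 ] z 0.0264
top grn 0.032 21 along [0.1602 0.1607 0.1648] across [-0.6498 -0.6311] z 0.0418
top grn 0.046 23 along [0.1599 0.1624 0.1651] across [-0.6492 -0.632 ] z 0.0476
wrist grn 0.015 4 along [0.1677 0.1689 0.1693] across [-0.6357 -0.635 ] z 0.0256
[0.5787 0.1016 0.1024] 0.10378201407303225 9.475
```

View pics/end.png

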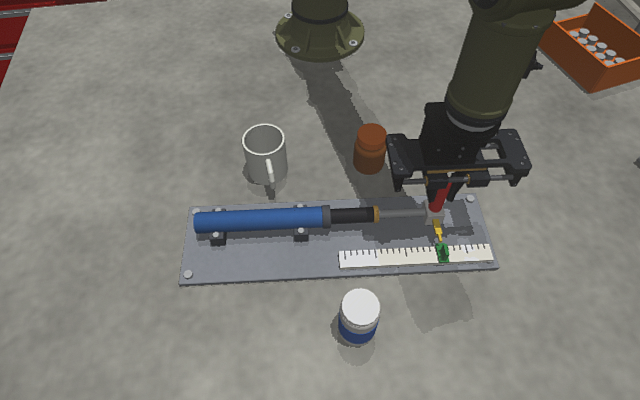

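The picture shows the sleeve fully out, the rod extended, the pointer at (437,232) beside the marker at (441,252), and the jar, tin and mug undisturbed.

```bash
python3 -c "
from cell import env; print(env.sign_off())"
```

```text
the job is handed in; nothing more can be done
None
```

The length stop is pulled out and held on the green marker, and I've handed the job in. I gripped the red knob at 40 N and pulled it straight out by about 124 mm. The sleeve reached its stop and the rod then extended to the mark.

- **Alignment:** in the last check the pointer was about 159.5 mm along the gauge axis, measured in world coordinates. The marker's inner edge was at about 160 mm. That is in line, on the short side by about 0.5 mm, with no overrun seen.
- **Uncertainty:** each reading is good to about 0.5–1 mm. In that final picture the top camera could no longer see the pointer, so the pointer reading comes from the scene camera and the gripper position only.
- **Hold:** the arm was still, with a steady spring load of about 8.6 N and the knob firmly gripped at a 21 mm opening.
- **Surroundings:** the jar, tin and mug look undisturbed in the final picture. The robot clock read 9.5 s at hand-in.

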